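Stack the ink strainer and key its cap home

ROBOT

A 6-joint arm with a two-finger parallel gripper is mounted at the origin on the work surface. World frame = base frame: x ahead of the robot, y to its left, z up, the work surface at z = 0. Lengths are in m, angles in rad, forces in N, time in s.
With the tool pointing down it reaches from about 0.35 to 0.975 m from the base axis. Payload 4.9 kg.
Tool frame: the origin (TCP) lies midway between the tips of the shut fingers; the grasp point (between the pads) lies 19 mm behind it; z points along the fingers, y is the line along which they close (so a half turn about z gives the same grasp; the last joint's range is limited). The gripper opens to 85 mm and grips with 20 to 120 N. Pads are 22 mm wide; open, the fingers measure 114 mm over their backs; the gripper's body (76 mm by 85 mm) begins 54 mm behind the grasp point. The pads swing forward as they close: fully open they stand 13 mm farther back than shut.
Start: joints at [0.983, 0.053, 1.613, -0, 1.476, -0.119], TCP at [0.282, 0.558, 0.231] pointing down, gripper open.
Joint ranges: [-3.01, 3.01], [-1.01, 2.22], [0.06, 2.58], [-1.02, 4.17], [0.09, 2.62], [-3.14, 3.14]. Speed limits (rad/s): [2.57, 2.57, 3.14, 3.14, 3.14, 3.14].

INTERFACE

Orientations are given as a rotation vector (axis times angle).
In Python, from station import ctrl gives the robot as it stands. The module is installed in compiled form; this text tells all that it offers.
- The arm moves only by the shell command python3 -m handwheel 'ROWS' [OPENING] [FORCE]. ROWS is JSON, a list of rows, each a list of 2 entries, a list of its own where there are three numbers: the shift along the tool's x, y, z in cm, then the turn, a rotation vector about the tool's x, y, z in rad. In form: [[[tx, ty, tz], [ax, ay, az]], ...]. A call has 1 to 5 rows; each row is the pose to reach, as a shift and turn from the pose commanded when the call began, along the tool's axes at that moment; what a row does not reach only later rows make up. A row lasts 1/8 s, in which the tool goes at most 62.5 mm and 10.7 degrees, less where a joint would pass 70% of its speed; a pose out of reach is approached as far as the arm can. A call with a gripper value outside its range is refused whole. OPENING is the gripper's target within -1 to 1 (shut at 1, half-way at 0, fully open at -1), set as the call begins (- or left out, the last holds). The fingers move at their own pace and stop on an object; FORCE is the grip in N (left out, the last holds). Time passes only in rows, so rows that repeat a pose let the fingers close. It gives the time, the measured TCP pose, the force, the opening and the grip force at its end, in the units of the state.
- ctrl.get_obs(): the state, without advancing time (a new reading comes with each control period).
- ctrl.get_image(name): name is "side" or "top"; returns the picture (480x640x3 uint8, blue, green, red); there is no depth.
- ctrl.calibration(name): a dict with "fx", "fy", "cx", "cy" (pixels), "R" (3x3) and "t" (3): a world point X has camera coordinates R X + t. Camera axes: x right, y down, z forward; pixel columns grow to the right and rows downward; lengths in m; the calibration is good to about 2 mm. A picture is of the moment at which its call begins. calibration takes no time and is no camera call.
- ctrl.finish_job(): hands the job in; it is judged then, once.
Trained networks look in the newest picture that a camera, given by its name, has taken for a name from the list of things; names that differ only in an ending like _2 or _b are one class to them, and where a whole thing is asked for, a point or a joint stands for the part that bears it (a point fixed in the world has none). Each returns a list of dicts, best first, with "score" (0 to 1); they miss things now and then, are a little off and sometimes report something else, mostly with a low value. They report only what shows in the picture. A call takes as long as a camera call. They do not tell look-alikes from the thing itself.
- ctrl.look_for(camera, query): "position" ([column, row] in pixels, amid what is visible of it).
- ctrl.landmark_of(camera, query): "position" ([column, row] in pixels: a listed point, or the origin of a listed thing).
The state is a dict: "t": time; "q": joint angles; "dq": joint speeds; "effort": joint torques, N m; "tool_pos": TCP position; "tool_rot": TCP orientation; "contact_force": force on the tool from outside, world axes, zero at the start; "wrist_torque": the same for the moment, N m; "opening": finger opening in m; "grip_force": force on a finger pad.
Only numpy, scipy, OpenCV 4.12 (cv2) and the standard library are available. Lean on these libraries where they do the work, as an engineer would, in place of code of your own. Each camera call takes 0.05 s, during which the arm holds its last target. There are 200 camera calls.

TASK

Put the ink strainer together on its stand: slide the perforated steel disc over the post onto the seat, then the blue spacer ring on top of it, and last the red cap, fully home and flat on the spacer, then let go. The cap only goes down when its slot lines up with the brass tongue on top of the post, so rest it on the tongue, feel for the fit by turning it, and never press on the stand harder than about 30 N. Lower the parts on rather than dropping them, and leave the tin, tape, roller and knife where they are.

Things in the scene. Friction and masses are not known exactly. Their poses are not given: they have to be found in the camera images.
- stand: Strainer stand, fixed to the table. Origin: centre of its underside, on the post's axis; z up. Grey foot, diameter 120 mm, 12 mm high. The round aluminium seat, diameter 52 mm, has its flat top 40 mm above the origin; from it rises a round steel post, diameter 24 mm, bevelled top at 62 mm, topped by a brass tongue to 78 mm. Seat and post are sprung: they sink from 6 N, by up to 6 mm at 15 N, then hit a hard stop.
- tongue_top (a point): Middle of the top of the brass tongue on the post, 78 mm above the stand's origin; axes those of the stand. The tongue is 20 mm long, 9 mm thick. It turns stiffly (0.15 N m); its long side may point any way in the level plane, whatever the stand's yaw. This angle is not reported: see it from above or feel for it.
- strainer: Perforated steel strainer disc, 64 mm in diameter, 10 mm thick, 80 to 130 g, lying flat; centre hole 32 mm. Origin: centre of its underside, on its axis; z up. Gripped by its rim. Seated, its origin is 40 mm above the stand's.
- spacer: Blue plastic spacer ring, 64 mm in diameter, 16 mm thick, 60 g, lying flat; centre hole 32 mm. Origin: centre of its underside, on its axis; z up. Gripped by its rim. Seated on the strainer, its origin is 50 mm above the stand's.
- cap: Red cap, 160-260 g: plate 60 x 60 x 14 mm with a black grip bar on top, 50 mm long (cap's x), 18 mm wide, 14 to 42 mm above the origin. Origin: centre of its underside. A slot below, 28 mm (x) by 13 mm, takes the tongue, either way round, if within 0.1 rad and 1 mm sideways. Crosswise it stays on the tongue, origin 78 mm above the stand's; home on the spacer, 66 mm.
- tin: Bystander: ink tin, 72 mm in diameter, 65 mm high, upright. Origin: centre of its underside.
- tape: Bystander: roll of yellow tape lying flat, 90 mm in diameter, 24 mm high. Origin: centre of its underside.
- brayer: Bystander: small black ink roller with a red handle, lying; about 200 mm long along its x (roller at +x), 110 mm wide, 36 mm high. Origin: at table height, near its middle.
- knife: Bystander: ink spatula, lying along its x. Origin: at table height.
Not all that is in view belongs to the job. What is meant by the strainer is not pink, and is the larger of those in its own colour. There is more than one size of the cap; the one meant has the size given above.

How it is judged:
By the outcome, as a careful person would: the job done as asked, in the order asked, and still so for the second after the job is handed in, with the robot touching nothing.
It also fails if it takes over 72 s, if anything falls off the work surface, if the arm or the gripper's body presses on something with over 40 N, if the wrist force passes 120 N, or if a joint passes its speed limit or range.

## Working session

There is one attempt and no reset: what is moved stays moved. The work goes in short steps, Python scripts to look and compute and a shell command to move; the robot and the scene stay as the last step left them, time stands still between calls to the robot, and variables do not carry over. Pictures are saved under pics/ and viewed, at most 10 in all, crops included, and the job is handed in when it is done.

```bash
mkdir -p pics; cat > h.py <<'E'
import numpy as np, cv2
from scipy.spatial.transform import Rotation as Ro
from station import ctrl
def ray(cam,uv,z):
    c=ctrl.calibration(cam);R=np.array(c["R"]);t=np.array(c["t"])
    d=R.T@np.array([(uv[0]-c["cx"])/c["fx"],(uv[1]-c["cy"])/c["fy"],1]);o=-R.T@t
    return o+d*(z-o[2])/d[2]
def proj(cam,X):
    c=ctrl.calibration(cam);p=np.array(c["R"])@np.array(X)+np.array(c["t"])
    return np.array([c["fx"]*p[0]/p[2]+c["cx"],c["fy"]*p[1]/p[2]+c["cy"]])
def to(X,yaw=None):
    "shift (cm, tool axes) and turn (tool z) to bring TCP to X with tool y along yaw"
    o=ctrl.get_obs();R=Ro.from_rotvec(o["tool_rot"]).as_matrix()
    s=R.T@(np.array(X)-np.array(o["tool_pos"]))*100
    y=R.T@np.array([np.cos(yaw),np.sin(yaw),0]) if yaw is not None else np.array([0,1,0])
    a=np.arctan2(-y[0],y[1]); a=(a+np.pi/2)%np.pi-np.pi/2
    return s.round(2),a.round(3)
E
python3 - <<'E'
from h import *
np.set_printoptions(precision=4,suppress=True)
o=ctrl.get_obs();print({k:np.round(v,3) for k,v in o.items()});print(Ro.from_rotvec(o["tool_rot"]).as_matrix())
for c in("top","side"):
    cv2.imwrite(f"pics/{c}0.png",ctrl.get_image(c))
    k=ctrl.calibration(c);print(c,-np.array(k["R"]).T@k["t"],k["fx"],k["R"])
    for n in ("stand","tongue_top","strainer","spacer","cap"):
        print(n,[(np.round(d["position"]),round(d["score"],2)) for d in ctrl.landmark_of(c,n)][:5])
E
```

```text
{'t': np.float64(0.0), 'q': array([ 0.983,  0.053,  1.614,  0.   ,  1.476, -0.119]), 'dq': array([ 0.001, -0.   ,  0.001, -0.   , -0.002, -0.002]), 'effort': array([  0.   , -39.368, -37.018,  -0.   ,   0.007,  -0.   ]), 'tool_pos': array([0.282, 0.557, 0.23 ]), 'tool_rot': array([-0.729, -3.055,  0.003]), 'contact_force': array([0.214, 0.63 , 0.163]), 'wrist_torque': array([-0.007, -0.015, -0.038]), 'grip_force': np.float64(0.0), 'opening': np.float64(0.086)}
[[-0.8921  0.4518 -0.0011]
 [ 0.4518  0.8921 -0.0017]
 [ 0.0003 -0.002  -1.    ]]
top [0.4974 0.0231 1.1005] 460.1142298380982 [[-0.0288 -0.9996 -0.0015]
 [-0.9945  0.0289 -0.1002]
 [ 0.1002 -0.0014 -0.995 ]]
stand [(array([354., 260.]), 0.56)]
tongue_top [(array([359., 256.]), 0.57)]
strainer [(array([435., 272.]), 0.83), (array([414., 326.]), 0.79), (array([450., 318.]), 0.62)]
spacer [(array([230., 315.]), 0.69)]
cap [(array([197., 242.]), 0.78), (array([239., 232.]), 0.62), (array([284., 231.]), 0.61)]
side [ 0.2763 -0.8187  0.8481] 559.4865743873994 [[ 0.9292 -0.3696 -0.0031]
 [-0.2431 -0.6048 -0.7584]
 [ 0.2784  0.7054 -0.6518]]
stand [(array([305., 293.]), 0.83)]
tongue_top [(array([413., 358.]), 0.68), (array([301., 271.]), 0.59)]
strainer [(array([276., 396.]), 0.97), (array([324., 370.]), 0.74), (array([248., 361.]), 0.73)]
spacer [(array([215., 224.]), 0.68), (array([290., 210.]), 0.28)]
cap [(array([293., 209.]), 0.88), (array([271., 192.]), 0.69), (array([307., 236.]), 0.59)]
```

View pics/top0.png

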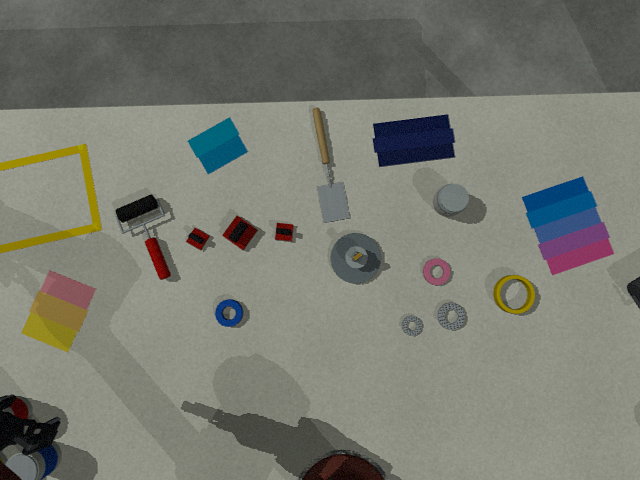

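View pics/side0.png

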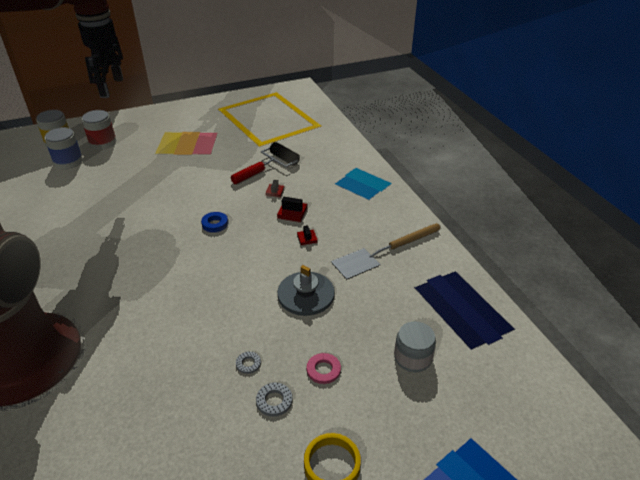

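Top view: stand at (357,258), spacer at (229,313), and the gripper at lower left (25,440).
- **Strainer:** the candidates are pink (437,272), small grey (412,325) and large grey (452,317). The one meant is (452,317), the larger grey disc.
- **Cap:** the candidates are (198,239), (240,232) and (285,232). The one meant is (240,232), the largest, pending a size check.

Next I'll make one enlarged crop and measure sizes.

```bash
python3 - <<'E'
from h import *
np.set_printoptions(precision=4,suppress=True)
im=cv2.imread("pics/top0.png")
def crop(x,y,w,h,W,H): return cv2.resize(im[y:y+h,x:x+w],(W,H),interpolation=cv2.INTER_CUBIC)
a=crop(180,210,120,60,800,400)
b=np.hstack([crop(395,290,75,50,300,200),crop(205,290,75,50,300,200),crop(335,237,50,50,200,200)])
cv2.imwrite("pics/crop.png",np.vstack([a,b]))
hsv=cv2.cvtColor(im,cv2.COLOR_BGR2HSV)
def blob(m,z,x0,x1,y0,y1,tag):
    k=np.zeros(m.shape,np.uint8);k[y0:y1,x0:x1]=m[y0:y1,x0:x1]*255
    k=cv2.morphologyEx(k,cv2.MORPH_CLOSE,np.ones((3,3)))
    for c in cv2.findContours(k,cv2.RETR_EXTERNAL,cv2.CHAIN_APPROX_NONE)[0]:
        if cv2.contourArea(c)<60: continue
        P=np.array([ray("top",p[0],z)[:2] for p in c],np.float32)*1000
        (cx,cy),(w,h),an=cv2.minAreaRect(P)
        print(tag,np.round([cx,cy,w,h,an],1),"px",c[:,0].mean(0).round(1),'reach',round(float(np.hypot(cx,cy))))
H,S,V=[hsv[...,i].astype(int) for i in range(3)]
blob((S>120)&(V>60)&((H<10)|(H>170)),.014,180,300,210,260,"cap-red")
blob((V<50),.042,220,260,210,250,"bar")
blob((S>120)&(H>100)&(H<130),.016,200,260,290,335,"spacer")
print("bg",im[340,450],im[345,400]," ring",im[305:330:3,452].tolist())
blob((S>90)&(H>10)&(H<40)&(V>90),.078,340,372,240,275,"tongue")
for n,u,z in(("strainer",(452,317),.010),):print(n,ray("top",u,z))
print("stand",ray("top",(354,260),0),ray("top",(359,256),.078),ray("side",(305,293),0),ray("side",(301,271),.078))
print(ray("side",(276,396),0),ray("side",(215,224),0),ray("side",(293,209),0),ray("top",(450,318),0))
E
```

```text
cap-red [608.6 121.7  39.3  14.2  81.2] px [283.2 237. ] reach 621
cap-red [611.  325.4  40.3  40.4  57.7] px [198.  238.7] reach 692
cap-red [631.6 118.5  39.2  19.   82.6] px [284.7 226.4] reach 643
cap-red [622.8 225.2  60.9  59.2  53.1] px [239.9 232.3] reach 662
bar [621.6 223.   23.   49.8  52.4] px [238.  231.3] reach 660
spacer [434.5 252.1  61.4  62.4  13.5] px [228.7 312.7] reach 502
bg [135 146 144] [132 144 141]  ring [[115, 114, 107], [107, 109, 102], [133, 148, 145], [136, 145, 142], [115, 127, 125], [118, 130, 131], [91, 93, 82], [123, 120, 115], [115, 112, 110]]
strainer [ 0.4092 -0.2694  0.01  ]
stand [ 0.5495 -0.0455  0.    ] [ 0.5544 -0.052   0.078 ] [ 0.5559 -0.0447  0.    ] [ 0.5444 -0.056   0.078 ]
[ 0.419 -0.261  0.   ] [ 0.4362  0.2528 -0.    ] [0.6316 0.2386 0.    ] [ 0.4062 -0.2672  0.    ]
```

View pics/crop.png

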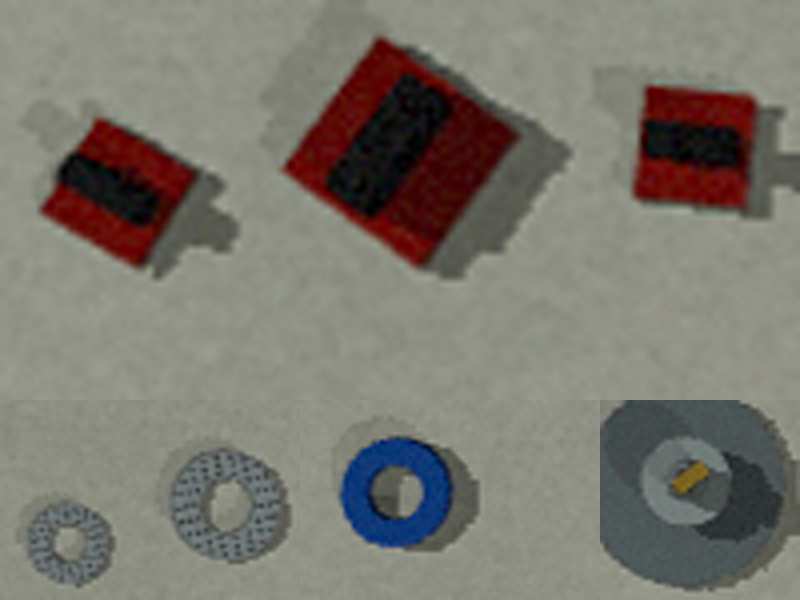

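The crop confirms the picks: the middle cap measures 60×60 mm (its neighbours 40), and the grey disc at (452,317) is the larger. The tongue sits at about (357.5,256.5), near yaw −53°. Next I'll refine the stand, tongue and strainer, and work out the first move.

```bash
python3 - <<'E'
from h import *
np.set_printoptions(precision=4,suppress=True)
im=cv2.imread("pics/top0.png")
print("strainer",ray("top",(452.4,316.1),.010),"seat",ray("top",(356.75,257),.04),"tongue",ray("top",(357.5,256.5),.078))
# tongue: upscale & segment
x0,y0,s=345,245,10
c=cv2.resize(im[y0:y0+24,x0:x0+28],None,fx=s,fy=s,interpolation=cv2.INTER_CUBIC)
h=cv2.cvtColor(c,cv2.COLOR_BGR2HSV);m=((h[...,1]>110)&(h[...,0]>8)&(h[...,0]<40)).astype(np.uint8)
for q in cv2.findContours(m,0,1)[0]:
    if cv2.contourArea(q)<500: continue
    P=np.array([ray("top",((p[0]+.5)/s-.5+[x0,y0]),.078)[:2] for p in q],np.float32)*1000
    print("tongue rect",cv2.minAreaRect(P))
# foot circle at z=.012
g=cv2.resize(im[225:292,322:392],None,fx=8,fy=8,interpolation=cv2.INTER_CUBIC)
h=cv2.cvtColor(g,cv2.COLOR_BGR2HSV);m=((h[...,0]>75)&(h[...,0]<125)&(h[...,1]>25)).astype(np.uint8)
m=cv2.morphologyEx(m,cv2.MORPH_OPEN,np.ones((15,15)))
q=max(cv2.findContours(m,0,1)[0],key=cv2.contourArea)
P=np.array([ray("top",((p[0]+.5)/8-.5+[322,225]),.012)[:2] for p in q],np.float32)*1000
print("foot",cv2.minEnclosingCircle(P),cv2.fitEllipse(P))
print("move",to([.411,-.270,.10]))
E
```

```text
strainer [ 0.4112 -0.2704  0.01  ] seat [ 0.5544 -0.0496  0.04  ] tongue [ 0.5534 -0.0487  0.078 ]
tongue rect ((554.7218017578125, -47.30683898925781), (10.050270080566406, 21.148889541625977), 34.64381790161133)
foot ((581.00927734375, -45.1563835144043), 50.44892883300781) ((585.1309814453125, -43.1895637512207), (46.114681243896484, 85.87757873535156), 3.1789262294769287)
move (array([-48.87, -68.02,  13.13]), np.float64(0.0))
```

```bash
python3 -m handwheel '[[[-48.9,-68,0],[0,0,0]],[[-48.9,-68,0],[0,0,0]],[[-48.9,-68,0],[0,0,0]],[[-48.9,-68,0],[0,0,0]],[[-48.9,-68,0],[0,0,0]]]' -1 30; python3 -c "
from h import *
print(to([.411,-.270,.10]),ctrl.get_obs()['q'])"
```

```text
t: 1.23
tool_pos: [0.3305, 0.2471, 0.2315]
tool_rot: [0.728, 3.055, 0.001]
contact_force: [1.1, -0.6, -0.0]
opening: 0.0854
grip_force: 0.0
(array([-30.49, -42.53,  13.15]), np.float64(0.0)) [ 4.61415540e-01 -4.97097259e-01  2.07782222e+00 -3.55709428e-04
  1.55971664e+00 -6.41515469e-01]
```

```bash
python3 -m handwheel '[[[-30.5,-42.5,5],[0,0,0]],[[-30.5,-42.5,5],[0,0,0]],[[-30.5,-42.5,5],[0,0,0]],[[-30.5,-42.5,5],[0,0,0]],[[-30.5,-42.5,5],[0,0,0]]]'; python3 -c "
from h import *
print(to([.411,-.270,.10]),ctrl.get_obs()['q'])"
```

```text
t: 1.85
tool_pos: [0.3782, -0.0608, 0.202]
tool_rot: [0.73, 3.053, 0.0]
contact_force: [1.2, 0.3, -0.8]
opening: 0.0853
grip_force: 0.0
(array([-12.36, -17.18,  10.22]), np.float64(0.0)) [-3.54507123e-01 -5.74032918e-01  2.17580265e+00  2.95935046e-04
  1.53742095e+00 -1.45611898e+00]
```

```bash
python3 -m handwheel '[[[-12.4,-17.2,10.2],[0,0,0]],[[-12.4,-17.2,10.2],[0,0,0]],[[-12.4,-17.2,10.2],[0,0,0]],[[-12.4,-17.2,10.2],[0,0,0]],[[-12.4,-17.2,10.2],[0,0,0]]]'; python3 - <<'E'
from h import *
o=ctrl.get_obs();print(o["tool_pos"],to([.411,-.270,.04]))
i=ctrl.get_image("top");j=ctrl.get_image("side")
a=cv2.resize(i[260:370,380:500],(400,367),interpolation=cv2.INTER_CUBIC);b=cv2.resize(j[300:410,220:340],(400,367),interpolation=cv2.INTER_CUBIC)
cv2.imwrite("pics/s1.png",np.hstack([a,b]))
print("tcp px",proj("top",o["tool_pos"]),proj("side",o["tool_pos"]))
E
```

```text
t: 2.48
tool_pos: [0.4099, -0.2696, 0.0975]
tool_rot: [-0.734, -3.051, -0.003]
contact_force: [0.6, 0.6, 0.0]
opening: 0.0854
grip_force: 0.0
[ 0.40993841 -0.26958704  0.09748947] (array([-0.14,  0.01,  5.75]), np.float64(0.0))
tcp px [463.17614394 319.6502221 ] [269.43457782 367.38433713]
```

View pics/s1.png

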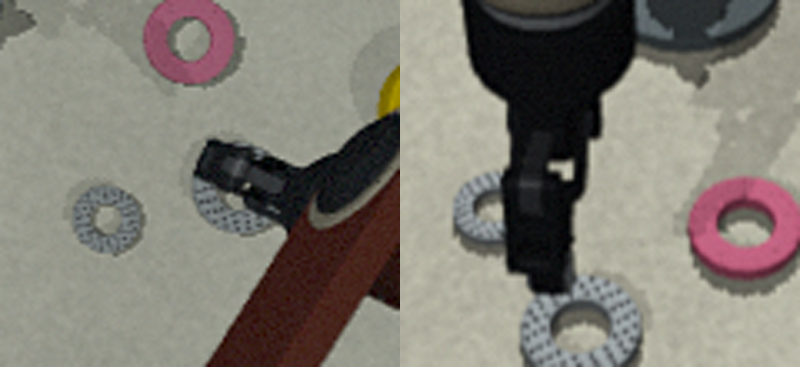

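The crop shows the open gripper above the larger grey disc, with the small grey and pink discs clear of it. In the side view the disc's centre is at about (274,397).

```bash
python3 -c "
from h import *
print(ray('side',(274.3,397.4),.01))"; python3 -m handwheel '[[[-0.1,0,5],[0,0,0]],[[-0.1,0,8],[0,0,0]],[[-0.1,0,9.2],[0,0,0]],[[-0.1,0,9.8],[0,0,0]],[[-0.1,0,10.1],[0,0,0]]]'
```

```text
[ 0.41364934 -0.26920602  0.01      ]
t: 3.2
tool_pos: [0.4129, -0.269, -0.0002]
tool_rot: [0.728, 3.054, -0.002]
contact_force: [-0.6, -1.2, 0.4]
opening: 0.0857
grip_force: 0.0
```

```bash
python3 -m handwheel '[[[0,0,0.3],[0,0,0]],[[0,0,0.3],[0,0,0]],[[0,0,0.3],[0,0,0]],[[0,0,0.3],[0,0,0]],[[0,0,0.3],[0,0,0]]]' 1 40;  python3 -m handwheel '[[[0,0,0],[0,0,0]],[[0,0,-1],[0,0,0]],[[0,0,-3],[0,0,0]],[[0,0,-7],[0,0,0]],[[0,0,-12],[0,0,0]]]'
python3 -c "
from h import *
print(to([.554,-.0485,.13]))"
```

```text
t: 3.82
tool_pos: [0.4127, -0.269, -0.0029]
tool_rot: [0.73, 3.055, -0.0]
contact_force: [-1.9, 2.6, 7.3]
opening: 0.0626
grip_force: 41.9
t: 4.45
tool_pos: [0.411, -0.2679, 0.1161]
tool_rot: [-0.729, -3.054, -0.001]
contact_force: [0.1, 0.0, -0.7]
opening: 0.062
grip_force: 44.1
(array([-2.83, 26.04, -1.39]), np.float64(0.0))
```

```bash
python3 -m handwheel '[[[-0.5,5,-1.4],[0,0,0]],[[-1.2,11,-1.4],[0,0,0]],[[-1.9,17,-1.4],[0,0,0]],[[-2.5,22.5,-1.4],[0,0,0]],[[-2.8,26,-1.4],[0,0,0]]]';  python3 -m handwheel '[[[0,0,0],[0,0,0]],[[0,0,0],[0,0,0]]]'
python3 - <<'E'
from h import *
o=ctrl.get_obs();print(o["tool_pos"],o["opening"])
i=ctrl.get_image("top");j=ctrl.get_image("side")
a=cv2.resize(i[220:300,315:395],(400,400),interpolation=cv2.INTER_CUBIC);b=cv2.resize(j[210:310,255:355],(400,400),interpolation=cv2.INTER_CUBIC)
cv2.imwrite("pics/s2.png",np.hstack([a,b]))
p=o["tool_pos"];print("tcp px",proj("top",p),proj("side",p),"disc pred",proj("side",p+[0,0,.007]))
E
```

```text
t: 5.08
tool_pos: [0.5554, -0.0471, 0.1302]
tool_rot: [0.727, 3.056, 0.0]
contact_force: [-0.5, -0.6, -0.9]
opening: 0.0621
grip_force: 44.1
t: 5.32
tool_pos: [0.554, -0.0496, 0.1297]
tool_rot: [-0.73, -3.056, 0.001]
contact_force: [-0.2, 0.2, -0.1]
opening: 0.062
grip_force: 44.1
[ 0.55404555 -0.04961683  0.12967783] 0.06202887391391582
tcp px [359.60652352 254.79447026] [303.92765613 248.34959996] disc pred [303.86477538 245.63493662]
```

View pics/s2.png

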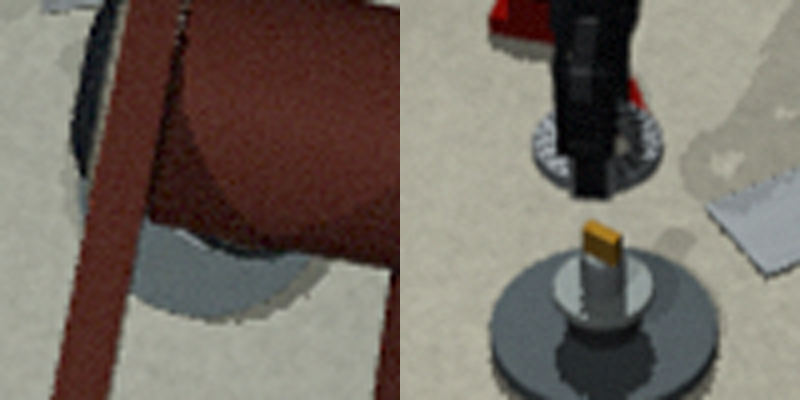

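The side view shows the held disc centred at (304.4,245.6), matching the predicted TCP. The post is at column 306, the tongue top at about (305.7,267.5), and the gripper is clear.

```bash
python3 - <<'E'
from h import *
for z in(.0,.04,.078): print(z,proj("side",[.5545,-.0485,z]),proj("side",[.556,-.0495,z]))
print(ray("side",(305.7,267.5),.078), to([.5555,-.049,.10]))
E
```

```text
0.0 [305.01732814 294.40346986] [305.85543917 294.53084424]
0.04 [304.70278673 280.80173895] [305.55986647 280.92859589]
0.078 [304.39044097 267.29495475] [305.26635376 267.42114782]
[ 0.55672528 -0.05003963  0.078     ] (array([-0.09,  0.18,  2.96]), np.float64(0.0))
```

```bash
python3 -m handwheel '[[[-0.1,0.1,2],[0,0,0]],[[-0.1,0.1,4],[0,0,0]],[[-0.1,0.1,5.5],[0,0,0]],[[-0.1,0.1,6.5],[0,0,0]],[[-0.1,0.1,7.3],[0,0,0]]]';python3 -m handwheel '[[[0,0,0.5],[0,0,0]],[[0,0,1],[0,0,0]],[[0,0,1.3],[0,0,0]],[[0,0,1.5],[0,0,0]],[[0,0,1.6],[0,0,0]]]'; python3 -c "
from h import *
print(to([.5558,-.0492,.037]))"
```

```text
t: 6.05
tool_pos: [0.5556, -0.0488, 0.0557]
tool_rot: [-0.729, -3.055, -0.0]
contact_force: [0.5, -0.2, -0.6]
opening: 0.0619
grip_force: 44.1
t: 6.68
tool_pos: [0.5558, -0.0488, 0.0406]
tool_rot: [0.73, 3.055, -0.0]
contact_force: [-0.3, -0.8, -1.0]
opening: 0.0626
grip_force: 44.1
(array([-0.01, -0.03,  0.36]), np.float64(0.0))
```

```bash
python3 -m handwheel '[[[0,0,0.2],[0,0,0]],[[0,0,0.35],[0,0,0]],[[0,0,0.35],[0,0,0]]]';python3 -m handwheel '[[[0,0,0.1],[0,0,0]],[[0,0,0.1],[0,0,0]]]';
```

```text
t: 7.05
tool_pos: [0.5559, -0.0488, 0.0373]
tool_rot: [0.73, 3.055, 0.0]
contact_force: [-1.3, -0.4, -0.1]
opening: 0.062
grip_force: 44.2
t: 7.3
tool_pos: [0.556, -0.0488, 0.0369]
tool_rot: [0.729, 3.056, -0.0]
contact_force: [-2.1, 0.3, 5.8]
opening: 0.0622
grip_force: 44.8
```

```bash
python3 -m handwheel '[[[0,0,0],[0,0,0]],[[0,0,0],[0,0,0]],[[0,0,0],[0,0,0]],[[0,0,-1],[0,0,0]],[[0,0,-5],[0,0,0]]]' -1; python3 -c "
from h import *
print(to([.436,.2525,.10]))"
```

```text
t: 7.92
tool_pos: [0.5535, -0.0483, 0.0842]
tool_rot: [-0.728, -3.05, 0.0]
contact_force: [0.4, 0.6, 0.2]
opening: 0.0853
grip_force: 0.0
(array([24.08, 21.53, -1.47]), np.float64(0.0))
```

```bash
python3 -m handwheel '[[[0,0,-3],[0,0,0]],[[4,3.5,-4],[0,0,0]],[[8.5,7.5,-4],[0,0,0]],[[13,11.5,-4],[0,0,0]],[[17.5,15.5,-3.5],[0,0,0]]]';python3 -m handwheel '[[[4,4,2],[0,0,0]],[[6.6,6,2],[0,0,0]],[[6.6,6,2],[0,0,0]]]'; python3 - <<'E'
from h import *
import numpy as np
o=ctrl.get_obs();print(o["tool_pos"],to([.436,.2525,.04]))
i=ctrl.get_image("top");j=ctrl.get_image("side")
a=cv2.resize(i[215:295,320:400],(400,400),interpolation=cv2.INTER_CUBIC);b=cv2.resize(j[190:330,180:320],(400,400),interpolation=cv2.INTER_CUBIC)
cv2.imwrite("pics/s3.png",np.hstack([a,b]))
E
```

```text
t: 8.55
tool_pos: [0.4695, 0.1702, 0.1226]
tool_rot: [0.73, 3.053, 0.002]
contact_force: [0.2, 0.6, 0.1]
opening: 0.0858
grip_force: 0.0
t: 8.93
tool_pos: [0.437, 0.2535, 0.1015]
tool_rot: [0.724, 3.057, 0.0]
contact_force: [0.8, 0.1, 0.3]
opening: 0.0856
grip_force: 0.0
[0.43696149 0.2535135  0.10145724] (array([ 0.04, -0.14,  6.15]), np.float64(0.0))
```

View pics/s3.png

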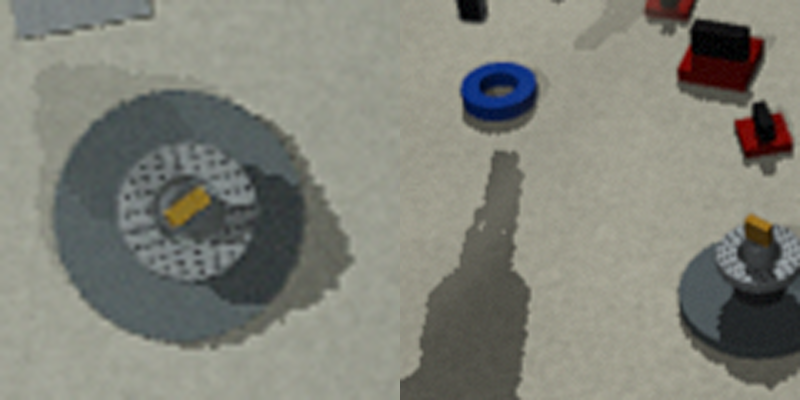

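The strainer is seated flat around the post in both views, with the tongue at about (357.6,256). The spacer's top face is at about (214.8,219.4) in the side view.

```bash
python3 - <<'E'
from h import *
print(ray("side",(214.8,219.4),.016),to([.4355,.2525,-.0]))
im=ctrl.get_image("top");cv2.imwrite("pics/top2.png",im)
x0,y0,s=345,245,10
c=cv2.resize(im[y0:y0+24,x0:x0+28],None,fx=s,fy=s,interpolation=cv2.INTER_CUBIC)
h=cv2.cvtColor(c,cv2.COLOR_BGR2HSV)
for S in(100,130,160):
  m=((h[...,1]>S)&(h[...,0]>8)&(h[...,0]<40)).astype(np.uint8)
  q=max(cv2.findContours(m,0,1)[0],key=cv2.contourArea)
  P=np.array([ray("top",((p[0]+.5)/s-.5+[x0,y0]),.078)[:2] for p in q],np.float32)*1000
  yy,xx=np.nonzero(m);C=np.array([ray("top",(a,b),.078)[:2]*1e3 for a,b in zip((xx+.5)/s-.5+x0,(yy+.5)/s-.5+y0)])
  w,v=np.linalg.eigh(np.cov(C.T));print(S,cv2.minAreaRect(P),C.mean(0),np.degrees(np.arctan2(v[1,1],v[0,1])))
E
```

```text
[0.43696423 0.25003544 0.016     ] (array([ 0.28, -0.07, 10.18]), np.float64(0.0))Traceback (most recent call last):
  File "<stdin>", line 11, in <module>
  File "h.py", line 5, in ray
    c=ctrl.calibration(cam);R=np.array(c["R"]);t=np.array(c["t"])
ValueError: time passes only in moves, steps and waits
```

```bash
python3 -m handwheel '[[[0.2,-0.1,3],[0,0,0]],[[0.2,-0.1,6],[0,0,0]],[[0.2,-0.1,8],[0,0,0]],[[0.2,-0.1,9.5],[0,0,0]],[[0.2,-0.1,9.95],[0,0,0]]]';  python3 -m handwheel '[[[0,0,0],[0,0,0]],[[0,0,0],[0,0,0]],[[0,0,0],[0,0,0]],[[0,0,0],[0,0,0]],[[0,0,0],[0,0,0]]]' 1 40; python3 -m handwheel '[[[0,0,-0.5],[0,0,0]],[[0,0,-3],[0,0,0]],[[0,0,-7],[0,0,0]],[[0,0,-10.5],[0,0,0]],[[0,0,-13],[0,0,0]]]'
python3 - <<'E'
import re
s=open('h.py').read()
s=s.replace('def ray','K={}\ndef cal(n):\n    if n not in K: K[n]=ctrl.calibration(n)\n    return K[n]\ndef ray',1).replace('c=ctrl.calibration(cam)','c=cal(cam)')
open('h.py','w').write(s)
E
python3 - <<'E'
from h import *
print(to([.5558,-.0492,.13]))
im=cv2.imread("pics/top2.png")
x0,y0,s=345,245,10
c=cv2.resize(im[y0:y0+24,x0:x0+28],None,fx=s,fy=s,interpolation=cv2.INTER_CUBIC)
h=cv2.cvtColor(c,cv2.COLOR_BGR2HSV)
for S in(100,130,160):
  m=((h[...,1]>S)&(h[...,0]>8)&(h[...,0]<40)).astype(np.uint8)
  q=max(cv2.findContours(m,0,1)[0],key=cv2.contourArea)
  P=np.array([ray("top",((p[0]+.5)/s-.5+[x0,y0]),.078)[:2] for p in q],np.float32)*1000
  yy,xx=np.nonzero(m);C=np.array([ray("top",(a,b),.078)[:2]*1e3 for a,b in zip((xx+.5)/s-.5+x0,(yy+.5)/s-.5+y0)])
  w,v=np.linalg.eigh(np.cov(C.T));print(S,cv2.minAreaRect(P),C.mean(0),np.degrees(np.arctan2(v[1,1],v[0,1])))
E
```

```text
t: 9.7
tool_pos: [0.4357, 0.2511, 0.0009]
tool_rot: [-0.731, -3.054, 0.001]
contact_force: [1.2, -0.5, 0.3]
opening: 0.0857
grip_force: 0.0
t: 10.32
tool_pos: [0.4369, 0.2523, 0.0031]
tool_rot: [0.729, 3.053, 0.002]
contact_force: [0.0, -0.6, 6.0]
opening: 0.0613
grip_force: 44.1
t: 10.95
tool_pos: [0.4357, 0.252, 0.1332]
tool_rot: [0.729, 3.055, 0.001]
contact_force: [-0.3, 0.5, -0.3]
opening: 0.0615
grip_force: 43.7
(array([-24.32, -21.45,   0.31]), np.float64(0.0))
100 ((554.6749877929688, -47.48617935180664), (10.002634048461914, 21.46879768371582), 34.40745162963867) [554.64117959 -47.59906833] 123.93127553731867
130 ((554.62841796875, -47.63249969482422), (9.302302360534668, 20.722515106201172), 33.52291488647461) [554.60698788 -47.63720034] 124.07997679830618
160 ((554.6519775390625, -47.54962158203125), (8.379984855651855, 19.776447296142578), 34.470211029052734) [554.5729457  -47.63090571] 124.44492749869427
```

```bash
python3 -m handwheel '[[[-4,-3.5,0],[0,0,0]],[[-8.5,-7.5,0],[0,0,0]],[[-13,-11.5,0],[0,0,0]],[[-17.5,-15.5,0],[0,0,0]],[[-21.5,-19,0.3],[0,0,0]]]';python3 -m handwheel '[[[-2.8,-2.4,0],[0,0,0]],[[-2.8,-2.4,1],[0,0,0]],[[-2.8,-2.4,3],[0,0,0]],[[-2.8,-2.4,4],[0,0,0]]]'; python3 -c "
from h import *
print(to([.5558,-.0492,.06]))"
```

```text
t: 11.58
tool_pos: [0.5418, -0.0167, 0.1286]
tool_rot: [0.731, 3.055, 0.0]
contact_force: [0.7, 0.8, 0.2]
opening: 0.0612
grip_force: 43.7
t: 12.08
tool_pos: [0.5537, -0.0473, 0.0857]
tool_rot: [-0.727, -3.052, -0.0]
contact_force: [0.6, -0.6, -1.3]
opening: 0.0616
grip_force: 43.7
(array([-0.28, -0.07,  2.57]), np.float64(0.0))
```

```bash
python3 -m handwheel '[[[-0.25,-0.05,0.2],[0,0,0]],[[-0.25,-0.05,1],[0,0,0]],[[-0.25,-0.05,2],[0,0,0]],[[-0.25,-0.05,2.6],[0,0,0]],[[-0.25,-0.05,2.9],[0,0,0]]]';python3 -m handwheel '[[[0,0,0.2],[0,0,0]],[[0,0,0.35],[0,0,0]],[[0,0,0.35],[0,0,0]]]'
```

```text
t: 12.7
tool_pos: [0.5575, -0.0503, 0.059]
tool_rot: [-0.729, -3.055, -0.0]
contact_force: [0.1, -0.5, -0.9]
opening: 0.0614
grip_force: 43.7
t: 13.08
tool_pos: [0.5578, -0.0504, 0.0562]
tool_rot: [0.73, 3.055, 0.0]
contact_force: [-0.2, -0.8, -0.1]
opening: 0.0609
grip_force: 43.7
```

```bash
python3 -m handwheel '[[[0.2,0,0],[0,0,0]],[[0.2,0,0.2],[0,0,0]],[[0.2,0,0.3],[0,0,0]],[[0.2,0,0.3],[0,0,0]]]';python3 -m handwheel '[[[0,0,0.1],[0,0,0]],[[0,0,0.1],[0,0,0]]]'
```

```text
t: 13.58
tool_pos: [0.556, -0.0495, 0.0532]
tool_rot: [0.73, 3.056, 0.0]
contact_force: [-0.3, 0.3, -1.3]
opening: 0.0614
grip_force: 43.8
t: 13.82
tool_pos: [0.556, -0.0495, 0.0526]
tool_rot: [-0.73, -3.056, -0.0]
contact_force: [-2.6, 1.0, 5.4]
opening: 0.0612
grip_force: 44.2
```

```bash
python3 -m handwheel '[[[0,0,0],[0,0,0]],[[0,0,0],[0,0,0]],[[0,0,0],[0,0,0]],[[0,0,-1],[0,0,0]],[[0,0,-6],[0,0,0]]]' -1; python3 -c "
from h import *
print(to([.6232,.2253,.12],np.radians(52.4)))"
```

```text
t: 14.45
tool_pos: [0.5531, -0.0489, 0.1093]
tool_rot: [-0.728, -3.048, 0.0]
contact_force: [0.6, -0.0, 0.7]
opening: 0.0854
grip_force: 0.0
(array([ 6.14, 27.63, -1.08]), np.float64(0.187))
```

```bash
python3 -m handwheel '[[[1,4,-2],[0,0,0]],[[2.2,9.5,-2],[0,0,0.05]],[[3.5,15,-2],[0,0,0.1]],[[4.7,20.5,-1.5],[0,0,0.15]],[[6,26,-1],[0,0,0.187]]]';python3 -m handwheel '[[[0.1,1.6,0],[0,0,0]],[[0.1,1.6,0],[0,0,0]],[[0.1,1.6,0],[0,0,0]]]'; python3 - <<'E'
from h import *
o=ctrl.get_obs();print(o["tool_pos"],to([.6232,.2253,.12],np.radians(52.4)))
i=ctrl.get_image("top");j=ctrl.get_image("side")
a=cv2.resize(i[215:295,320:400],(400,400),interpolation=cv2.INTER_CUBIC);b=cv2.resize(j[170:310,220:360],(400,400),interpolation=cv2.INTER_CUBIC)
cv2.imwrite("pics/s4.png",np.hstack([a,b]));print(proj("side",[.6232,.2253,.042]),proj("side",o["tool_pos"]))
im=i;cv2.imwrite("pics/top4.png",i)
x0,y0,s=345,245,10
c=cv2.resize(im[y0:y0+24,x0:x0+28],None,fx=s,fy=s,interpolation=cv2.INTER_CUBIC)
h=cv2.cvtColor(c,cv2.COLOR_BGR2HSV)
m=((h[...,1]>130)&(h[...,0]>8)&(h[...,0]<40)).astype(np.uint8)
q=max(cv2.findContours(m,0,1)[0],key=cv2.contourArea)
P=np.array([ray("top",((p[0]+.5)/s-.5+[x0,y0]),.078)[:2] for p in q],np.float32)*1000
print(cv2.minAreaRect(P))
E
```

```text
t: 15.08
tool_pos: [0.6206, 0.2115, 0.1231]
tool_rot: [1.013, 2.972, 0.001]
contact_force: [0.6, -0.2, 1.1]
opening: 0.0855
grip_force: 0.0
t: 15.45
tool_pos: [0.6289, 0.2215, 0.1224]
tool_rot: [1.013, 2.973, -0.001]
contact_force: [-0.4, -0.3, 0.1]
opening: 0.0857
grip_force: 0.0
[0.62888467 0.2215445  0.12236269] (array([ 0.68, -0.05,  0.24]), np.float64(-0.001))
[291.10488287 199.08910216] [292.82984177 171.58112466]
((554.5613403320312, -47.50337600708008), (8.738070487976074, 20.81875228881836), 35.64241027832031)
```

View pics/s4.png

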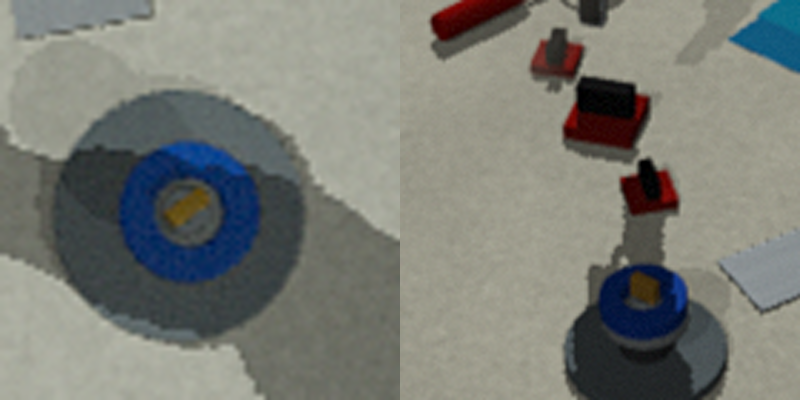

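The spacer is seated concentric on the strainer with the tongue clear in its hole. The cap's bar top is at about (292.5,199.4) in the side view.

```bash
python3 -m handwheel '[[[0.55,-0.05,2],[0,0,0]],[[0.55,-0.05,5],[0,0,0]],[[0.55,-0.05,8],[0,0,0]],[[0.55,-0.05,9.8],[0,0,0]],[[0.55,-0.05,10.4],[0,0,0]]]';  python3 -m handwheel '[[[0,0,0],[0,0,0]],[[0,0,0],[0,0,0]],[[0,0,0],[0,0,0]],[[0,0,0],[0,0,0]],[[0,0,0],[0,0,0]]]' 1 60; python3 -m handwheel '[[[0,0,0],[0,0,0]],[[0,0,0],[0,0,0]]]'
```

```text
t: 16.18
tool_pos: [0.6228, 0.2253, 0.0159]
tool_rot: [-1.011, -2.971, 0.003]
contact_force: [-0.9, -0.9, 0.3]
opening: 0.0852
grip_force: 0.0
t: 16.8
tool_pos: [0.6251, 0.2261, 0.0192]
tool_rot: [1.011, 2.973, 0.002]
contact_force: [-0.6, 1.2, 4.6]
opening: 0.0173
grip_force: 60.6
t: 17.05
tool_pos: [0.6251, 0.2261, 0.0192]
tool_rot: [1.011, 2.973, 0.002]
contact_force: [-0.0, 0.3, 5.1]
opening: 0.0168
grip_force: 60.9
```

```bash
python3 -m handwheel '[[[0,0,-0.5],[0,0,0]],[[0,0,-3],[0,0,0]],[[0,0,-7],[0,0,0]],[[0,0,-11],[0,0,0]],[[0,0,-12],[0,0,0]]]'; python3 -m handwheel '[[[0,0,0],[0,0,0]],[[0,0,0],[0,0,0]]]';python3 -c "
from h import *
print(to([.5556,-.0488,.13],np.radians(34.5)))"
```

```text
t: 17.68
tool_pos: [0.6254, 0.2261, 0.1408]
tool_rot: [1.011, 2.971, 0.003]
contact_force: [0.1, 0.4, -2.6]
opening: 0.0169
grip_force: 59.9
t: 17.92
tool_pos: [0.6226, 0.2254, 0.135]
tool_rot: [-1.011, -2.97, 0.004]
contact_force: [0.3, -0.6, -2.7]
opening: 0.0165
grip_force: 59.9
(array([-11.41, -25.81,   0.56]), np.float64(0.313))
```

```bash
python3 -m handwheel '[[[-2.2,-5,0],[0,0,0.05]],[[-4.5,-10.3,0],[0,0,0.12]],[[-6.8,-15.6,0],[0,0,0.2]],[[-9,-20.6,0],[0,0,0.27]],[[-11,-25,0],[0,0,0.313]]]'; python3 -m handwheel '[[[-0.3,-0.8,0],[0,0,0]],[[-0.3,-0.8,0],[0,0,0]],[[-0.3,-0.8,0],[0,0,0]]]';python3 - <<'E'
from h import *
o=ctrl.get_obs();print(o["tool_pos"],to([.5556,-.0488,.10],np.radians(34.5)))
j=ctrl.get_image("side")
cv2.imwrite("pics/s5.png",cv2.resize(j[210:310,255:355],(500,500),interpolation=cv2.INTER_CUBIC))
p=np.array(o["tool_pos"]);print(proj("side",p-[0,0,.019]),proj("side",[.5556,-.0488,.078]))
E
```

```text
t: 18.55
tool_pos: [0.557, -0.0409, 0.1357]
tool_rot: [-1.464, -2.776, 0.002]
contact_force: [1.1, 0.1, -2.1]
opening: 0.0172
grip_force: 60.0
t: 18.92
tool_pos: [0.5539, -0.0453, 0.1373]
tool_rot: [-1.46, -2.78, -0.0]
contact_force: [0.4, -0.2, -1.8]
opening: 0.017
grip_force: 59.9
[ 0.55391581 -0.04527922  0.13733428] (array([-0.39, -0.06,  3.73]), np.float64(0.001))
[303.18417979 251.35152382] [304.95598021 267.25001515]
```

View pics/s5.png

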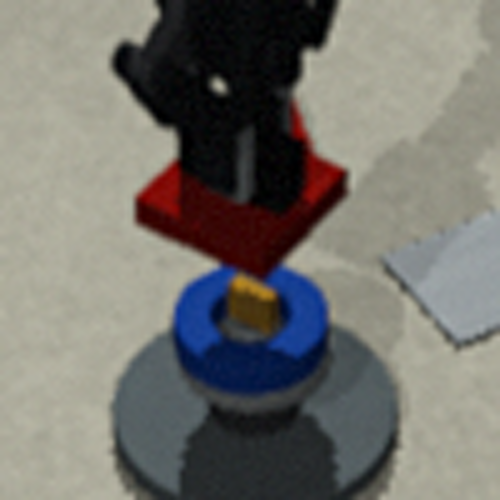

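The cap is held level above the tongue, whose top is at about (305.5,267) in full-frame pixels. It is roughly parallel to the slot. Next I'll lower it and feel for the fit.

```bash
python3 -m handwheel '[[[-0.3,-0.05,1],[0,0,0]],[[-0.3,-0.05,2],[0,0,0]],[[-0.3,-0.05,2.8],[0,0,0]],[[-0.3,-0.05,3.2],[0,0,0]],[[-0.3,-0.05,3.2],[0,0,0]]]'; python3 -c "
from h import *
o=ctrl.get_obs();print(o['tool_pos'],to([.5556,-.0488,.10],np.radians(34.5)))"
```

```text
t: 19.6
tool_pos: [0.555, -0.0491, 0.1055]
tool_rot: [-1.463, -2.779, 0.0]
contact_force: [0.3, -0.4, -2.3]
opening: 0.0169
grip_force: 59.9
[ 0.55501107 -0.04909006  0.10552673] (array([-0.01,  0.07,  0.55]), np.float64(-0.0))
```

```bash
python3 -m handwheel '[[[0,0.05,0.3],[0,0,0]],[[0,0.05,0.6],[0,0,0]],[[0,0.05,0.8],[0,0,0]],[[0,0.05,0.9],[0,0,0]],[[0,0.05,0.9],[0,0,0]]]'; python3 -c "
from h import *
o=ctrl.get_obs();print(o['contact_force'],o['wrist_torque'],to([.5556,-.0488,.10],np.radians(34.5)))"
```

```text
t: 20.23
tool_pos: [0.5557, -0.0489, 0.097]
tool_rot: [-1.463, -2.78, 0.0]
contact_force: [-0.5, -0.7, -2.1]
opening: 0.0168
grip_force: 59.9
[-0.48452208 -0.74542375 -2.06068093] [ 0.04249385 -0.01262655 -0.01935258] (array([ 0.01, -0.01, -0.3 ]), np.float64(-0.0))
```

```bash
python3 -m handwheel '[[[0,0,0.1],[0,0,0]],[[0,0,0.2],[0,0,0]],[[0,0,0.3],[0,0,0]],[[0,0,0.3],[0,0,0]]]'; python3 -c "
from h import *
o=ctrl.get_obs();print(o['contact_force'],o['wrist_torque'])"
```

```text
t: 20.72
tool_pos: [0.5556, -0.0488, 0.0939]
tool_rot: [-1.463, -2.78, 0.0]
contact_force: [-0.0, -0.2, -1.2]
opening: 0.0169
grip_force: 59.9
[-0.03432573 -0.24538293 -1.18591217] [ 0.01350578 -0.02477681  0.04285575]
```

```bash
python3 -m handwheel '[[[0,0,0.2],[0,0,0]],[[0,0,0.4],[0,0,0]],[[0,0,0.6],[0,0,0]],[[0,0,0.7],[0,0,0]],[[0,0,0.7],[0,0,0]]]'; python3 -c "
from h import *
o=ctrl.get_obs();print(o['contact_force'],o['wrist_torque'])"
```

```text
t: 21.35
tool_pos: [0.5557, -0.0489, 0.0869]
tool_rot: [-1.463, -2.78, 0.0]
contact_force: [-0.4, -0.0, -1.1]
opening: 0.0168
grip_force: 59.9
[-0.35364204 -0.02121671 -1.08424755] [-0.04331108 -0.05123972  0.03421849]
```

Over the tongue freely, now the last millimetres.

```bash
python3 -m handwheel '[[[0,0,0.1],[0,0,0]],[[0,0,0.2],[0,0,0]],[[0,0,0.2],[0,0,0]]]'; python3 -m handwheel '[[[0,0,0.06],[0,0,0]],[[0,0,0.06],[0,0,0]]]'
```

```text
t: 21.72
tool_pos: [0.5559, -0.0489, 0.0852]
tool_rot: [1.463, 2.78, 0.0]
contact_force: [0.4, 0.3, -0.6]
opening: 0.0164
grip_force: 60.0
t: 21.98
tool_pos: [0.5559, -0.0489, 0.0851]
tool_rot: [1.463, 2.78, 0.0]
contact_force: [-2.5, 0.6, 1.8]
opening: 0.0167
grip_force: 60.5
```

```bash
python3 -m handwheel '[[[0,0,0.05],[0,0,0]],[[0,0,0.05],[0,0,0]]]'; python3 -m handwheel '[[[0,0,0],[0,0,0]],[[0,0,0],[0,0,0]],[[0,0,0],[0,0,0]],[[0,0,0],[0,0,0]]]' -1; python3 -m handwheel '[[[0,0,-1],[0,0,0]],[[0,0,-4],[0,0,0]],[[0,0,-8],[0,0,0]],[[0,0,-12],[0,0,0]],[[-0,0,-15],[0,0,0]]]';  python3 -m handwheel '[[[5,0,0],[0,0,0]],[[10,0,0],[0,0,0]],[[15,0,0],[0,0,0]],[[20,0,0],[0,0,0]],[[20,0,0],[0,0,0]]]'; python3 - <<'E'
from h import *
i=ctrl.get_image("top");j=ctrl.get_image("side")
a=cv2.resize(i[215:295,320:400],(400,400),interpolation=cv2.INTER_CUBIC);b=cv2.resize(j[230:320,260:350],(400,400),interpolation=cv2.INTER_CUBIC)
cv2.imwrite("pics/s6.png",np.hstack([a,b]))
E
```

```text
t: 22.22
tool_pos: [0.5559, -0.0489, 0.0843]
tool_rot: [1.463, 2.78, 0.0]
contact_force: [-2.3, 0.5, 3.1]
opening: 0.0169
grip_force: 60.7
t: 22.72
tool_pos: [0.5557, -0.0489, 0.0838]
tool_rot: [-1.463, -2.78, 0.0]
contact_force: [0.3, 0.8, 1.2]
opening: 0.0852
grip_force: 0.0
t: 23.35
tool_pos: [0.5563, -0.049, 0.2372]
tool_rot: [1.462, 2.777, 0.001]
contact_force: [-0.3, -0.8, -0.3]
opening: 0.0851
grip_force: 0.0
t: 23.98
tool_pos: [0.4412, 0.118, 0.2349]
tool_rot: [1.456, 2.782, 0.002]
contact_force: [1.3, -0.5, -0.4]
opening: 0.0854
grip_force: 0.0
```

View pics/s6.png

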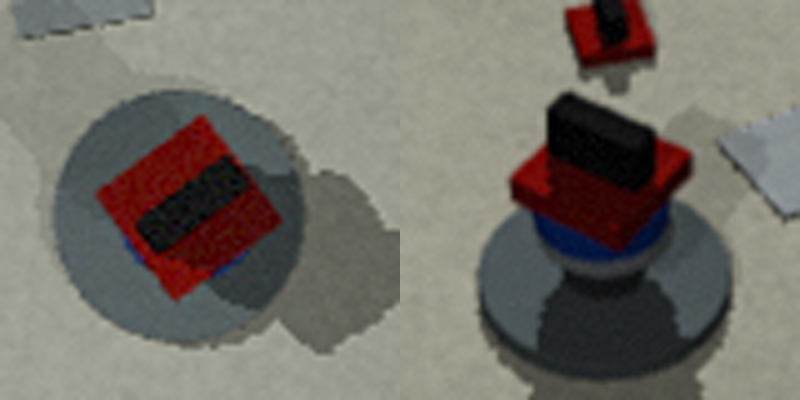

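The cap sits flat and aligned on the spacer, with no gap in the side view around full-frame (305,275), and the gripper is well clear.

```bash
python3 -c "
from h import *
print(ctrl.finish_job())"
```

```text
the job is handed in; nothing more can be done
None
```

The strainer, spacer and cap are on the stand in that order; the cap slid over the tongue without needing to be turned, sits flat on the spacer and is released, and I handed the job in at about 24 s of robot time, with readings on the stand under 6 N.

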